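Turn up the heat under the dallah

TASK

The coffee is not hot enough: on the warming tray, find the thumbwheel in front of the half where the dallah stands and turn it up by exactly three clicks from where it is now, flicking the cogs on its edge with a fingertip so that the top of the wheel rolls towards the glass. Leave the other thumbwheel as it is, and do not pick up, shift or tip the dallah, the cups or anything else.

Things in the scene. Friction and masses are not known exactly. Their poses are not given: they have to be found in the camera images.
- warmer: Fixed two-zone steel warming tray, 340 mm deep (x) by 400 wide (y), flat top at 56 mm; 10 mm handle bars stand out 33 mm at both side ends. Origin under its centre; x away from the robot (turned up to 0.25 rad), y left. Rear 230 mm: black glass, left half centred at x 55, y 100 mm, right half at y -100. Front 110 mm: control strip, its top 12 mm above the axles, a thumbwheel upright in a slot before each half.
- dallah: Chrome coffee pot, widest 112 mm, 224 mm tall, spout reaching 108 mm and handle 90 mm from its centre, standing on one half of the warming tray (left or right varies). Origin under its foot; its spout points along its x axis.
- heat_left (a joint): Detented thumbwheel in front of the left half. Rad: 0 = off, one click = 0.628 (36 degrees), stop just past 3.14. Grows (hotter) as the wheel's top rolls away from the robot, towards the glass. A spring seats it at whole clicks, each with one cog straight up and the next 36 degrees before it on the robot's side. Past half a click it snaps on by itself; it does not coast. Up to 8 N at a cog. Starts at 0 or 1 click.
- heat_right (a joint): Detented thumbwheel in front of the right half. Rad: 0 = off, one click = 0.628 (36 degrees), stop just past 3.14. Grows (hotter) as the wheel's top rolls away from the robot, towards the glass. A spring seats it at whole clicks, each with one cog straight up and the next 36 degrees before it on the robot's side. Past half a click it snaps on by itself; it does not coast. Up to 8 N at a cog. Starts at 0 or 1 click.
- left_axle (a point): Centre of the left thumbwheel, on its level axle along the tray's y: tray x -115, y 100, 44 mm above the console. Star-shaped aluminium wheel, hub radius 25 mm, with ten equal cogs 36 degrees apart, 16 mm wide along the axle; each ends in a round bar 8 mm thick, parallel to the axle, its centre 36 mm from it (tip radius 40). It rises 28 mm out of the strip.
- right_axle (a point): Centre of the right thumbwheel, on its level axle along the tray's y: tray x -115, y -100, 44 mm above the console. Star-shaped aluminium wheel, hub radius 25 mm, with ten equal cogs 36 degrees apart, 16 mm wide along the axle; each ends in a round bar 8 mm thick, parallel to the axle, its centre 36 mm from it (tip radius 40). It rises 28 mm out of the strip.
- left_bar (a point): middle of the left wheel's one extra-wide cog bar (30 mm), 36 mm from the axle; at value 0 it lies 72 degrees from straight up on the robot's side; it turns with the wheel
- right_bar (a point): the same point on the right wheel
- finjan_a: small handleless ceramic coffee cup, rim 64 mm wide, 50 mm tall, parked on the control strip midway between the two thumbwheels; origin under its foot
- finjan_b: the same kind of cup, on the gold tray; origin under its foot
- finjan_c: the same kind of cup, on the gold tray; origin under its foot
- bowl: covered white ceramic serving bowl, 140 mm wide, 108 mm tall with its knob, on the half of the warming tray that the dallah does not use; origin under its foot
- date_dish: hexagonal glass date dish with domed glass cover, 160 mm wide, 121 mm tall, on the console top to the right; origin under its foot
- coasters: square plastic holder with a stack of coasters, 108 mm wide, 48 mm tall; origin under its centre
- gold_tray: shallow gold-tone steel tray, fixed, 284 by 224 mm, rim 18 mm high with a handle 40 mm high at each end, at the left; origin under its centre
There are look-alikes about, which are no part of the job. Leave any orange look-alike of the dallah alone.

How it is judged:
By the outcome, as a careful person would: the job done as asked, in the order asked, and still so for the second after the job is handed in, with the robot touching nothing.
It also fails if it takes over 35 s, if anything falls off the work surface, if the arm or the gripper's body presses on something with over 40 N, if the wrist force passes 120 N, or if a joint passes its speed limit or range.

ROBOT

A 6-joint arm with a two-finger parallel gripper is mounted at the origin on the work surface. World frame = base frame: x ahead of the robot, y to its left, z up, the work surface at z = 0. Lengths are in m, angles in rad, forces in N, time in s.
With the tool pointing down it reaches from about 0.25 to 0.775 m from the base axis. Payload 4 kg.
Tool frame: the origin (TCP) lies at the very end of the fingers, on their centre line; the grasp point (between the pads) lies 19 mm behind it (robot.hold_point_z is the distance from the TCP to the grasp point, in m); z points along the fingers, y is the line along which they close (so a half turn about z gives the same grasp; the last joint's range is limited). The gripper opens to 94 mm and grips with 3 to 60 N. Pads are 16 mm wide; open, the fingers measure 119 mm over their backs; the gripper's body (75 mm by 177 mm) begins 78 mm behind the grasp point.
Start: joints at [-1.372, 0.087, 1.371, -0, 1.684, -0.103], TCP at [0.163, -0.525, 0.206] pointing down, gripper open.
Joint ranges: [-3.1, 3.1], [-0.76, 2.03], [0.27, 2.55], [-1.08, 4.22], [0.17, 2.65], [-2.57, 2.57]. Speed limits (rad/s): [2.79, 2.79, 3.14, 3.14, 3.14, 3.14].

INTERFACE

Orientations are given as [roll, pitch, yaw] about the fixed x, y, z axes, in that order (R = Rz(yaw) Ry(pitch) Rx(roll)).
In Python, from bench import robot gives the robot as it stands.
- The arm moves only by the tool carry_out, never from a script. Its argument "steps" is a list of rows, each a list of 3 entries, a list of its own where there are three numbers: the shift along the tool's x, y, z in m, then the turn about the tool's z in units of 10 degrees (1.0 is 10 degrees), then the closure, from -1 (fully open) to 1 (shut). In form: [[[tx, ty, tz], roll, jaw], ...]. A call has 1 to 10 rows; each row is the pose to reach, as a shift and turn from the pose commanded when the call began, along the tool's axes at that moment; what a row does not reach only later rows make up. A row lasts 1/8 s, in which the tool goes at most 62.5 mm and 10.7 degrees, less where a joint would pass 70% of its speed; a pose out of reach is approached as far as the arm can. A call with a gripper value outside its range is refused whole. The fingers move at their own pace and stop on an object; the grip force is fixed at half the most. Time passes only in rows, so rows that repeat a pose let the fingers close. It gives the time, the measured TCP pose, the force, the opening and the grip force at its end, in the units of the state.
- robot.get_obs(): the state, without advancing time (a new reading comes with each control period).
- robot.snapshot(name): name is "scene" or "top"; returns a dict with "image" (480x640x3 uint8, red, green, blue), "z_map" (480x640 float32, m along the optical axis (not along the pixel's ray), 0 where there is no reading), "mtx" (3x3 intrinsics, pixels), "D" ([k1, k2, p1, p2, k3] as OpenCV has them; the pictures are not rectified), "R" (3x3) and "t" (3): a world point X has camera coordinates R X + t. Camera axes: x right, y down, z forward; pixel columns grow to the right and rows downward; lengths in m; the calibration is good to about 2 mm. A picture is of the moment at which its call begins.
- robot.close_job(): hands the job in; it is judged then, once.
The state is a dict: "time": time; "joint_positions": joint angles; "qvel": joint speeds; "joint_torque": joint torques, N m; "tool_pos": TCP position; "ee_rot": TCP orientation; "wrist_force": force on the tool from outside, world axes, zero at the start; "wrist_torque": the same for the moment, N m; "width": finger opening in m; "finger_force": force on a finger pad.
Only numpy, scipy, OpenCV 4.12 (cv2) and the standard library are available. Lean on these libraries where they do the work, as an engineer would, in place of code of your own. Each camera call takes 0.05 s, during which the arm holds its last target. There are 200 camera calls.

## Working session

There is one attempt and no reset: what is moved stays moved. The work goes in short steps, Python scripts to look and compute and a tool call to move; the robot and the scene stay as the last step left them, time stands still between calls to the robot, and variables do not carry over. Pictures are saved under pics/ and viewed, at most 10 in all, crops included, and the job is handed in when it is done.

Besides the shell and the picture viewer there is one more tool, called as name(argument=value, ...) on one line, values as JSON. carry_out: Moves the arm, as the interface text tells. Its arguments: {"type":"object","properties":{"steps":{"type":"array","items":{"type":"array"}}},"required":["steps"]}

```bash
mkdir -p pics; cat > h.py <<'E'
import numpy as np, cv2
from bench import robot
def snap(name,fn=None):
    s=robot.snapshot(name)
    if fn: cv2.imwrite('pics/'+fn,s['image'][:,:,::-1])
    return s
def cloud(s):
    h,w=s['z_map'].shape
    u,v=np.meshgrid(np.arange(w),np.arange(h))
    p=cv2.undistortPoints(np.stack([u,v],-1).reshape(-1,1,2).astype(float),s['mtx'],s['D']).reshape(h,w,2)
    z=s['z_map'][...,None]
    c=np.concatenate([p*z,z],-1)
    X=(c-s['t'])@s['R']
    X[s['z_map']==0]=np.nan
    return X
E
python3 - <<'E'
from h import *
for n in('scene','top'):
    s=snap(n,n+'1.png');np.save(n+'1.npy',cloud(s)); print(n,s['t'],(-s['R'].T@s['t']))
print(robot.get_obs())
E
```

```text
scene [-0.09185441 -0.33904277  1.77995389] [ 1.43206668 -0.14047816  1.10502218]
top [0.00593636 0.52548557 1.66491271] [ 0.25254437 -0.0352833   1.72715983]
{'time': 0.1, 'joint_positions': array([-1.37212054e+00,  8.78650910e-02,  1.37205902e+00, -8.43912440e-07,
        1.68359374e+00, -1.03111720e-01]), 'qvel': array([ 0.0004945 , -0.00221759, -0.00372872,  0.00041652,  0.00178901,
       -0.00177946]), 'joint_torque': array([ 2.34890198e-03, -3.41253448e+01, -3.03301227e+01,  7.19516468e-02,
        3.04750039e-02, -1.01545174e-04]), 'tool_pos': array([ 0.16336926, -0.52467541,  0.20445234]), 'ee_rot': array([-3.13967760e+00, -1.97324341e-04,  3.01787219e-01]), 'wrist_force': array([-0.51667053,  0.21583477,  0.61656199]), 'wrist_torque': array([ 0.00282009,  0.02533876, -0.03286512]), 'finger_force': 0.0, 'width': 0.09423641784751484}
```

View pics/scene1.png

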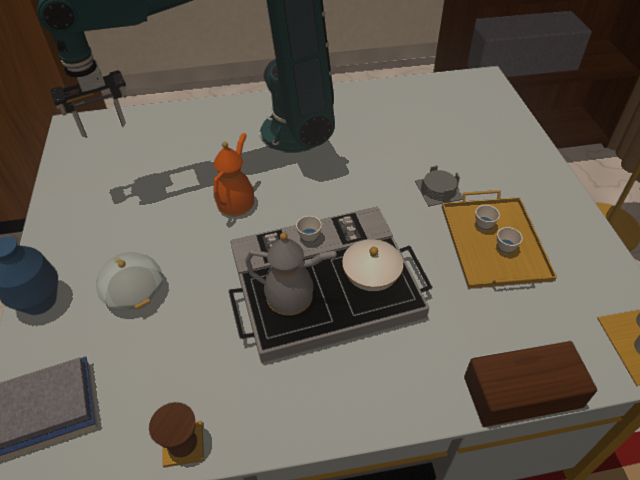

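View pics/top1.png

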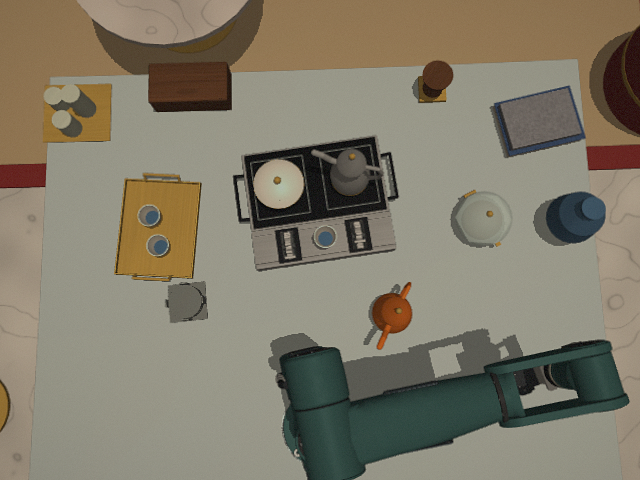

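The top view shows the chrome dallah on the right half (353,170) and the bowl on the left half (278,183). The target is the right wheel at (358,234). Finjan_a is at (325,237), and the orange look-alike stands at (392,313), in front of the tray.

```bash
python3 - <<'E'
from h import *
s=snap('top');X=cloud(s)
m=(abs(X[...,2]-.056)<.006)
m[:130]=0;m[275:]=0;m[:,:235]=0;m[:,405:]=0
m=cv2.morphologyEx(m.astype(np.uint8),cv2.MORPH_OPEN,np.ones((5,5)))
P=X[m>0]; print(len(P),np.median(P[:,2]))
r=cv2.minAreaRect(P[:,:2].astype(np.float32));print(r, cv2.boxPoints(r))
im=s['image'].copy()
# wheel points and around
for n,(a,b,c,d) in {'R':(215,255,345,372),'L':(225,266,275,302)}.items():
    sub=X[a:b,c:d].reshape(-1,3);q=sub[sub[:,2]>.07];print(n,len(q),q.mean(0),q.min(0),q.max(0))
for n,(a,b,c,d) in {'orange':(280,350,368,415),'cup':(222,252,310,340),'dal':(140,200,308,385)}.items():
    sub=X[a:b,c:d].reshape(-1,3);q=sub[sub[:,2]>(.03 if n=='orange' else .075)];print(n,q.min(0),q.max(0))
c=cv2.resize(s['image'][205:280,240:405],None,fx=4.8,fy=4.8,interpolation=cv2.INTER_CUBIC)
s2=snap('scene');d=cv2.resize(s2['image'][195:275,225:395],None,fx=4.6,fy=4.6,interpolation=cv2.INTER_CUBIC)
w=780;c=cv2.resize(c,(w,290));d=cv2.resize(d,(w,300))
cv2.imwrite('pics/crop.png',np.vstack([c,d])[:,:,::-1])
E
```

```text
1101 0.055447303108865954
((0.6168605089187622, -0.006455913186073303), (0.33076298236846924, 0.393539160490036), 8.490678787231445) [[ 0.42423886  0.16373873]
 [ 0.48234433 -0.2254872 ]
 [ 0.80948216 -0.17665055]
 [ 0.7513767   0.21257538]]
R 78 [ 0.51840877 -0.12279059  0.07641803] [ 0.49712693 -0.13801727  0.07003428] [ 0.54700103 -0.11017486  0.08646482]
L 68 [0.49787443 0.07647308 0.0767531 ] [0.47286115 0.06610705 0.07019966] [0.52163292 0.08552297 0.08785054]
orange [ 0.20687593 -0.26541138  0.04085107] [ 0.37849332 -0.15121766  0.22854337]
cup [ 0.48141706 -0.06012587  0.07503423] [0.54360106 0.00089923 0.11420677]
dal [ 0.63067851 -0.18804067  0.0751623 ] [7.23482790e-01 1.15822518e-04 2.85888390e-01]
```

View pics/crop.png

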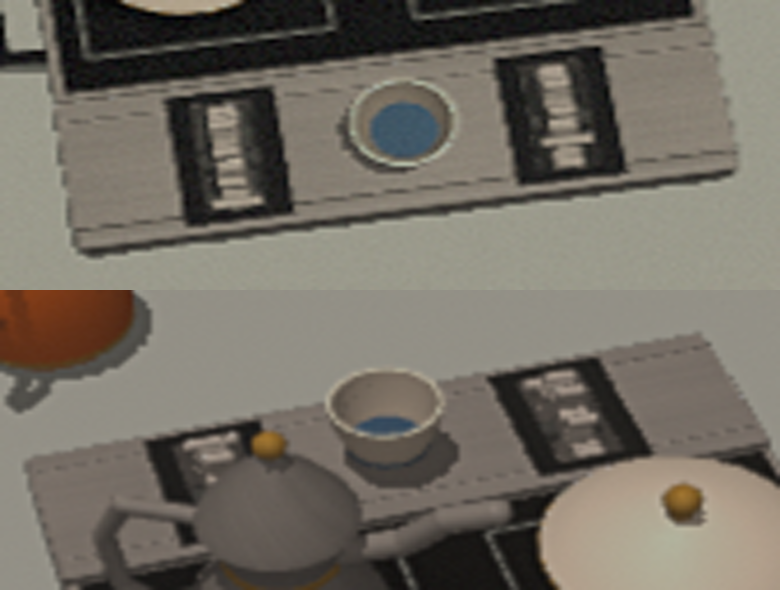

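The chrome dallah is on the right half. The right wheel's wide bar (crop 567,140) sits about 36° before the top, so it reads 1 click. The left wheel reads 0. I'll check the fitted tray pose with an overlay.

```bash
python3 - <<'E'
from h import *
yaw=np.radians(8.49);c,sn=np.cos(yaw),np.sin(yaw);C=np.array([.617,-.0065])
R2=np.array([[c,-sn],[sn,c]])
def W(x,y,z): p=C+R2@[x,y]; return [p[0],p[1],z]
out=[]
for n,(a,b,l,r) in {'top':(205,280,240,405),'scene':(195,275,225,395)}.items():
    s=snap(n);k=4.6
    im=cv2.resize(s['image'][a:b,l:r],None,fx=k,fy=k,interpolation=cv2.INTER_CUBIC)
    def pr(P):
        p=cv2.projectPoints(np.array(P,float),cv2.Rodrigues(s['R'])[0],s['t'],s['mtx'],s['D'])[0][:,0]
        return np.round((p-[l,a]+.5)*k).astype(int)
    cv2.polylines(im,[pr([W(-.17,.2,.056),W(-.17,-.2,.056),W(-.06,-.2,.056),W(-.06,.2,.056)])],True,(255,0,0),1)
    for y,th0 in((.1,72),(-.1,36)):
      for t in(36,0,-36):
        t=np.radians(t);w=.015 if (y<0 and t>.1) else .008
        q=pr([W(-.115-.036*np.sin(t),y+e,.044+.036*np.cos(t)) for e in(-w,w)])
        cv2.line(im,q[0],q[1],(0,255,0),1)
    out.append(cv2.resize(im,(780,int(im.shape[0]*780/im.shape[1]))))
o=np.vstack(out);o=o[:600]
cv2.imwrite('pics/ov.png',o[:,:,::-1]); print(o.shape)
E
```

```text
(600, 780, 3)
```

View pics/ov.png

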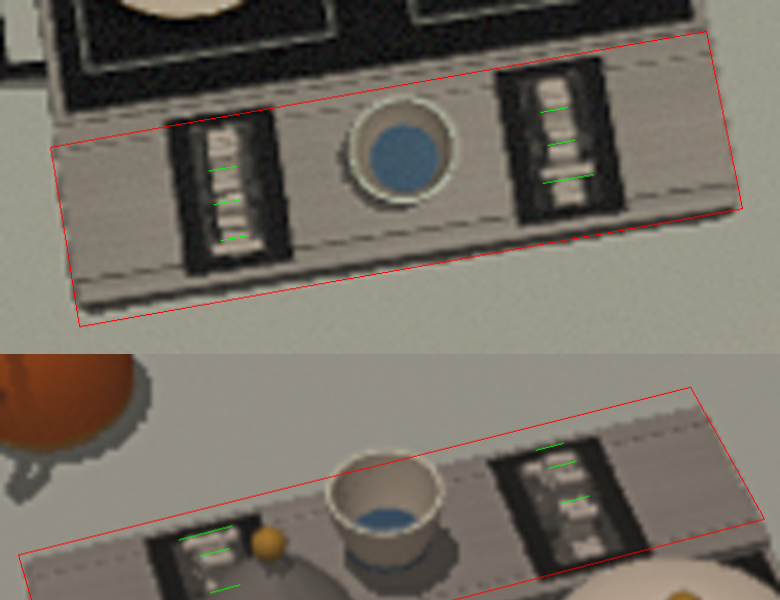

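```bash
python3 - <<'E'
from h import *
def bp(s,px,z):
    n=cv2.undistortPoints(np.array([[px]],float),s['mtx'],s['D'])[0,0]
    d=s['R'].T@np.array([n[0],n[1],1]);o=-s['R'].T@s['t'];return (o+d*(z-o[2])/d[2])[:2]
T=snap('top');S=snap('scene')
t=lambda x,y,z=.056:bp(T,(240+x/4.727-.5,205+y/4.727-.5),z)
q=lambda x,y,z=.056:bp(S,(225+x/4.588-.5,195+(y-354)/4.588-.5),z)
r=t(560,141);l=t(230,191.5);d=l-r
print('slots',r,l,np.hypot(*d),np.degrees(np.arctan2(-d[0],d[1])),'scene L',q(570,506))
fl,fr=t(80,304),t(740,204);d=fl-fr
print('front',fl,fr,np.hypot(*d),np.degrees(np.arctan2(-d[0],d[1])),'scene FL,FR',q(697,407),q(20,566))
print('widebar top z.073',t(567,172,.075),'scene z',q(560,461,.08))
E
```

```text
slots [ 0.52263185 -0.12284648] [0.49800156 0.07532076] 0.19969203605126692 7.084984266619882 scene L [0.4989648  0.07822745]
front [0.43311994 0.1657912 ] [ 0.48145461 -0.228251  ] 0.3969955879064161 6.993177219030288 scene FL,FR [0.43623694 0.16645206] [ 0.48748568 -0.22864367]
widebar top z.073 [ 0.50090555 -0.12527692] scene z [0.48611137 0.0746361 ]
```

Both cameras and the known sizes agree: yaw is 7.0°, the right axle is at (0.5235, -0.122), and slot spacing measures 0.1997 m against the specified 0.200 m. I'll raise first to clear the orange pot, then move to a stand-off.

carry_out(steps=[[[0,0,-0.06],0,0],[[0,0,-0.12],0,0],[[0.04,-0.03,-0.13],-1,0],[[0.085,-0.065,-0.13],-2,0],[[0.13,-0.1,-0.13],-3,0],[[0.18,-0.135,-0.13],-4,0],[[0.23,-0.17,-0.13],-5,0],[[0.28,-0.21,-0.13],-6,0],[[0.335,-0.25,-0.13],-7,0],[[0.389,-0.291,-0.13],-7.97,0]])

```text
time: 1.65
tool_pos: [0.4421, -0.1399, 0.3358]
ee_rot: [3.141, 0.001, 1.698]
wrist_force: [0.9, -1.3, 0.0]
width: 0.047
finger_force: 0.0
```

```bash
python3 - <<'E'
from h import *
o=robot.get_obs();print({k:np.round(o[k],4) for k in('time','tool_pos','ee_rot','width','wrist_force','joint_positions')})
E
```

```text
{'time': np.float64(1.65), 'tool_pos': array([ 0.4421, -0.1399,  0.3358]), 'ee_rot': array([3.1407e+00, 8.0000e-04, 1.6983e+00]), 'width': np.float64(0.047), 'wrist_force': array([ 0.9394, -1.2842,  0.0083]), 'joint_positions': array([-4.2870e-01, -9.5000e-02,  1.2959e+00, -3.0000e-04,  1.9395e+00,
       -5.5630e-01])}
```

carry_out(steps=[[[0,0,0],0,0],[[0,0,0.06],0,0],[[0,0,0.12],0,0],[[0,0,0.18],0,0],[[0,0,0.215],0,0],[[0,0,0.215],0,0],[[0,0,0.215],0,0]])

```text
time: 2.52
tool_pos: [0.442, -0.1429, 0.1225]
ee_rot: [3.139, 0.002, 1.691]
wrist_force: [0.2, 0.2, -0.2]
width: 0.0473
finger_force: 0.0
```

```bash
python3 - <<'E'
from h import *
o=robot.get_obs();print({k:np.round(o[k],4) for k in('time','tool_pos','ee_rot','width','wrist_force')})
A=np.array([.5235,-.122]);u=np.array([.9925,.122]);v=np.array([-.122,.9925])
d=o['tool_pos'][:2]-A;print('offs',d@u,d@v)
S=snap('scene');X=cloud(S)
T=snap('top')
a=cv2.resize(S['image'][150:270,205:375],None,fx=4.5,fy=4.5,interpolation=cv2.INTER_CUBIC)
cv2.imwrite('pics/c2.png',a[:,:,::-1])
# finger points
m=(X[...,2]>.118)&(X[...,2]<.17)&(np.abs((X[...,:2]-A)@v)<.04)&((X[...,:2]-A)@u<-.0)&((X[...,:2]-A)@u>-.16)
P=X[m];o2=(P[:,:2]-A);print(len(P));
U=o2@u;print(np.round(np.histogram(U,bins=np.arange(-.16,.0,.005)),3))
for lo,hi in((.118,.128),(.128,.14),(.14,.155)):
    k=(P[:,2]>lo)&(P[:,2]<hi); print(lo,np.round(np.sort(U[k]),3)[::max(1,k.sum()//12)])
E
```

```text
{'time': np.float64(2.525), 'tool_pos': array([ 0.442 , -0.1429,  0.1225]), 'ee_rot': array([3.1390e+00, 1.9000e-03, 1.6914e+00]), 'width': np.float64(0.0473), 'wrist_force': array([ 0.1623,  0.1558, -0.2032])}
offs -0.08338939845776226 -0.010808827348633924
95Traceback (most recent call last):
  File "<stdin>", line 12, in <module>
    return _wrapfunc(a, 'round', decimals=decimals, out=out)
    return _wrapit(obj, method, *args, **kwds)
    conv = _array_converter(obj)
ValueError: setting an array element with a sequence. The requested array has an inhomogeneous shape after 1 dimensions. The detected shape was (2,) + inhomogeneous part.
```

View pics/c2.png

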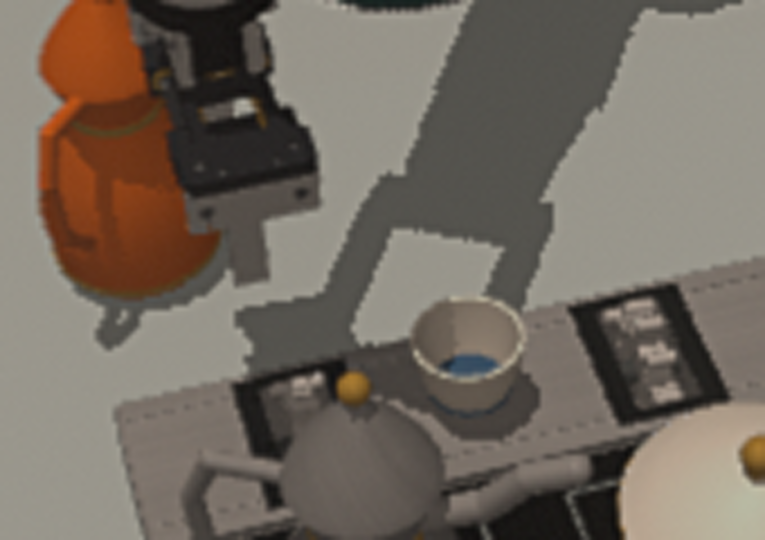

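The picture shows the front finger at about (250,250) with the hand clear of the orange pot, and the wheel slot at about (290,400). I'll shift sideways and measure the finger face relative to the TCP.

carry_out(steps=[[[0.011,0,0.02],0,0],[[0.011,0,0.04],0,0],[[0.011,0,0.04],0,0]])

```text
time: 3.0
tool_pos: [0.4398, -0.1308, 0.0808]
ee_rot: [-3.141, 0.0, 1.693]
wrist_force: [-0.0, -0.3, 0.3]
width: 0.0471
finger_force: 0.0
```

```bash
cat >> h.py <<'E'
A=np.array([.5235,-.122]);u=np.array([.9925,.122]);v=np.array([-.122,.9925])
def st():
    o=robot.get_obs();d=o['tool_pos'][:2]-A
    print('t',round(o['time'],2),'u',round(d@u*1e3,1),'v',round(d@v*1e3,1),'z',round(o['tool_pos'][2]*1e3,1),'rot',np.round(o['ee_rot'],3),'F',np.round(o['wrist_force'],1),'w',round(o['width'],4))
    return o
E
python3 - <<'E'
from h import *
o=st();S=snap('scene');X=cloud(S)
L=(X-o['tool_pos']);U=L[...,:2]@u;V=L[...,:2]@v;Z=L[...,2]
m=(Z>-.01)&(Z<.06)&(abs(V)<.025)&(abs(U)<.075)
for lo,hi in((-.01,.0),(0,.01),(.01,.02),(.02,.035),(.035,.06)):
    k=m&(Z>=lo)&(Z<hi);print(lo,k.sum(),'U',np.round(np.percentile(U[k],[0,10,50,90,100])*1e3,1) if k.any() else'','V',np.round([V[k].min()*1e3,V[k].max()*1e3],1) if k.any() else '')
E
```

```text
t 3.0 u -84.1 v 1.5 z 80.8 rot [-3.141  0.     1.693] F [-0.  -0.3  0.3] w 0.0471
-0.01 36 U [58.3 62.8 65.5 68.7 70.9] V [-14.5  13.9]
0 6 U [27.7 30.1 34.2 35.3 35.8] V [-10.    6.8]
0.01 24 U [31.1 32.2 34.9 37.1 38.2] V [-10.3   8.1]
0.02 33 U [25.4 31.8 35.3 37.5 38. ] V [-10.2   8.3]
0.035 34 U [30.4 32.7 35.8 37.5 38.4] V [-10.2   8.4]
```

carry_out(steps=[[[-0.001,0,0.008],0,0],[[-0.001,0.01,0.008],0,0],[[-0.001,0.02,0.008],0,0],[[-0.001,0.027,0.008],0,0],[[-0.001,0.032,0.008],0,0],[[-0.001,0.036,0.008],0,0]])

```text
time: 3.8
tool_pos: [0.4724, -0.1279, 0.0734]
ee_rot: [-3.132, 0.0, 1.693]
wrist_force: [-16.7, -1.2, 15.7]
width: 0.0468
finger_force: 11.3
```

```bash
python3 - <<'E'
from h import *
st()
E
```

```text
t 3.8 u -51.4 v 0.3 z 73.4 rot [-3.132  0.     1.693] F [-16.7  -1.2  15.7] w 0.0468
```

```bash
python3 - <<'E'
from h import *
T=snap('top');S=snap('scene')
a=cv2.resize(T['image'][200:260,330:400],(600,514),interpolation=cv2.INTER_CUBIC)
b=cv2.resize(S['image'][190:270,225:325],(600,480),interpolation=cv2.INTER_CUBIC)
cv2.imwrite('pics/c3.png',np.hstack([cv2.resize(a,(400,343)),cv2.resize(b,(400,343))])[:,:,::-1])
for n,s in(('T',T),('S',S)):
    X=cloud(s);L=X[...,:2]-A;U=L@u;V=L@v;m=(abs(U)<.045)&(abs(V)<.018)&(X[...,2]>.058)&(X[...,2]<.09)
    i=np.argsort(U[m]);print(n,[(round(p*1e3),round(r*1e3),round(q*1e3)) for p,r,q in zip(U[m][i],V[m][i],X[...,2][m][i])][::3])
E
```

```text
T []
S [(-41, -14, 60), (-20, 13, 77), (-19, -5, 73), (-19, 15, 74), (-19, -10, 79), (-18, 7, 70), (-18, 11, 80), (-17, -2, 89), (-17, 7, 75), (-17, -3, 75), (-17, 3, 88), (-17, 13, 77), (-16, -7, 88), (-16, 0, 82), (-16, 1, 90), (-15, 5, 88), (-15, -11, 76), (-15, 1, 72), (-15, -6, 75), (-14, -2, 89), (-14, -9, 76), (-13, 14, 77), (-13, 4, 77), (-13, -1, 75), (-10, 0, 73), (0, -7, 72), (1, -7, 80), (2, 1, 79), (3, 1, 84), (4, 3, 84), (4, 0, 75), (5, 8, 83), (5, 3, 82), (6, 2, 79), (6, -3, 77), (8, -4, 76), (9, -7, 66)]
```

View pics/c3.png

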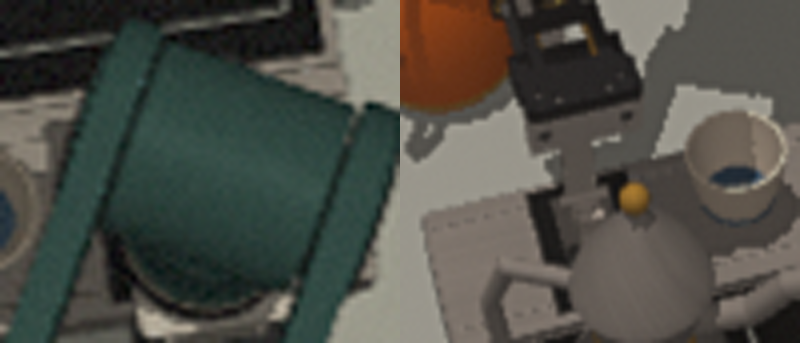

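The finger is pushing the wide bar, now about 10° on. The forces resolve to about 8 N tangential, with friction dragging as the bar rises. I'll follow the arc up slightly.

carry_out(steps=[[[0,0.002,-0.002],0,0],[[0,0.005,-0.002],0,0],[[0,0.008,-0.002],0,0],[[0,0.008,-0.002],0,0]])

```text
time: 4.4
tool_pos: [0.4865, -0.1264, 0.0795]
ee_rot: [3.134, 0.002, 1.693]
wrist_force: [-3.9, 2.9, 15.9]
width: 0.0473
finger_force: 6.5
```

```bash
cat >> h.py <<'E'
def wheel():
    X=cloud(snap('scene'));L=X[...,:2]-A;U=L@u;V=L@v
    m=(abs(U)<.045)&(abs(V)<.018)&(X[...,2]>.06)&(X[...,2]<.092);U,V,Z=U[m],V[m],X[...,2][m]
    i=np.argsort(U);print('side',[(round(U[k]*1e3),round(V[k]*1e3),round(Z[k]*1e3)) for k in i if abs(V[k])>.0095])
    print('mid',[(round(U[k]*1e3),round(Z[k]*1e3)) for k in i if abs(V[k])<.0095][::2])
E
python3 - <<'E'
from h import *
st();wheel()
E
```

```text
t 4.4 u -37.3 v 0.1 z 79.5 rot [3.134e+00 2.000e-03 1.693e+00] F [-3.9  2.9 15.9] w 0.0473
side [(-8, 13, 79), (-7, 16, 79), (-7, 10, 81), (-6, 10, 78), (-6, 12, 74), (-5, -10, 82), (-4, 15, 79), (-4, -13, 84), (-4, -10, 91), (-3, -11, 77), (-3, -11, 82), (-3, 12, 81), (-3, 14, 77), (-2, -14, 80)]
mid [(-34, 62), (-8, 83), (-6, 60), (-6, 81), (-6, 77), (-6, 69), (-6, 79), (-5, 84), (-5, 77), (-4, 85), (-4, 63), (-4, 91), (-4, 82), (-3, 82), (-3, 79), (-3, 68), (-3, 63), (-3, 74), (-2, 68), (-2, 75), (-2, 89), (-2, 90), (-1, 72), (-1, 71), (0, 83), (0, 76), (0, 84), (1, 73), (2, 77), (4, 70), (7, 65), (11, 75), (17, 79)]
```

carry_out(steps=[[[0,0,-0.02],0,0],[[0,0,-0.04],0,0],[[0,-0.04,-0.04],0,0],[[0,-0.045,-0.04],0,0]])

```text
time: 4.95
tool_pos: [0.438, -0.1319, 0.1146]
ee_rot: [3.142, 0.0, 1.692]
wrist_force: [1.0, -0.1, -0.4]
width: 0.047
finger_force: 0.0
```

```bash
cat >> h.py <<'E'
def ov(fn,vals,box=(190,270,225,325)):
    a,b,l,r=box;s=snap('scene');k=6;out=[]
    im=cv2.resize(s['image'][a:b,l:r],None,fx=k,fy=k,interpolation=cv2.INTER_CUBIC)
    for n in vals:
        j=im.copy();cols=[]
        for c in range(10):
            t=np.radians(72-36*n-36*c); 
            if np.cos(t)<.3: continue
            w=.015 if c==0 else .008
            P=[np.r_[A-u*(.036*np.sin(t))+v*e,.044+.036*np.cos(t)] for e in(-w,w)]
            p=cv2.projectPoints(np.array(P),cv2.Rodrigues(s['R'])[0],s['t'],s['mtx'],s['D'])[0][:,0]
            q=np.round((p-[l,a]+.5)*k).astype(int);cv2.line(j,q[0],q[1],(255,0,0) if c==0 else (0,255,0),1)
        out.append(j[:,:390])
    cv2.imwrite('pics/'+fn,np.hstack([im[:,:390]]+out)[:,:,::-1])
E
python3 - <<'E'
from h import *
st();wheel();ov('c4.png',[2])
E
```

```text
t 4.95 u -86.1 v 0.6 z 114.6 rot [3.142 0.    1.692] F [ 1.  -0.1 -0.4] w 0.047
side [(-36, 11, 61), (-4, 12, 80), (-2, -11, 79), (-1, -14, 77), (-1, -14, 81), (0, 14, 83), (1, 16, 77), (2, 13, 78), (3, -10, 80), (3, 11, 84), (3, 11, 81), (3, 13, 84), (4, -12, 82), (6, -10, 80), (7, -13, 81)]
mid [(-38, 62), (-24, 69), (-23, 74), (-21, 71), (-19, 74), (-19, 73), (-19, 66), (-18, 78), (-18, 71), (-18, 78), (-17, 74), (-16, 71), (-15, 77), (-15, 69), (-13, 77), (-3, 61), (-2, 65), (-2, 82), (-1, 79), (-1, 83), (0, 83), (0, 73), (1, 71), (1, 73), (1, 81), (2, 84), (2, 86), (3, 73), (3, 76), (4, 69), (4, 80), (4, 79), (5, 77), (5, 81), (6, 78), (6, 77), (7, 74), (9, 72)]
```

View pics/c4.png

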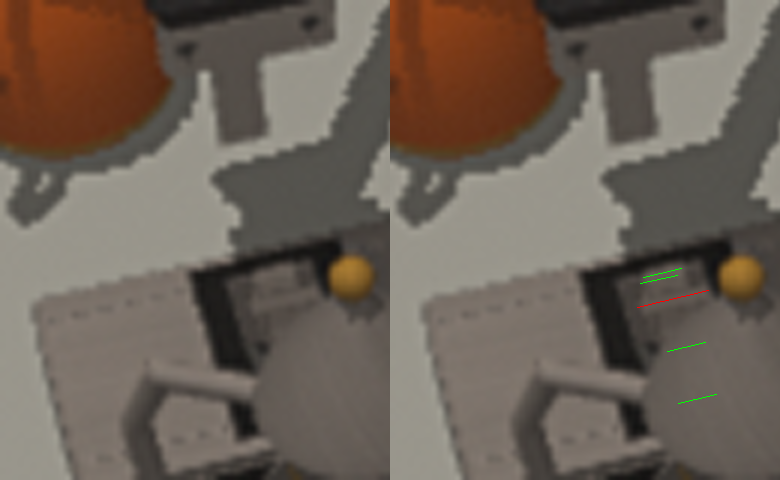

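The wide bar now sits at the top (u≈0, z≈81 mm), so the wheel reads 2 clicks with exactly one added. I'll repeat the same stroke with a slightly rising path.

carry_out(steps=[[[0,0.008,0.02],0,0],[[0,0.014,0.041],0,0],[[0,0.02,0.041],0,0],[[0,0.026,0.041],0,0],[[0,0.031,0.041],0,0],[[0,0.035,0.04],0,0],[[0,0.039,0.039],0,0],[[0,0.043,0.038],0,0],[[0,0.044,0.038],0,0]])

```text
time: 6.18
tool_pos: [0.4822, -0.127, 0.0797]
ee_rot: [-3.141, 0.001, 1.693]
wrist_force: [-8.2, 1.4, 14.2]
width: 0.0469
finger_force: 7.9
```

```bash
python3 - <<'E'
from h import *
st();wheel()
E
```

```text
t 6.17 u -41.6 v 0.0 z 79.7 rot [-3.141e+00  1.000e-03  1.693e+00] F [-8.2  1.4 14.2] w 0.0469
side [(-15, -10, 91), (-12, -10, 90), (8, -13, 79), (10, -14, 78), (11, -11, 81), (12, -12, 79), (13, -10, 75), (13, -12, 77)]
mid [(-23, 66), (-14, 79), (-13, 76), (-12, 81), (-11, 78), (-11, 73), (-11, 77), (-10, 81), (-10, 66), (-10, 69), (-10, 68), (-9, 77), (-9, 72), (-8, 72), (-8, 74), (-8, 66), (-8, 92), (-7, 79), (-7, 80), (-7, 70), (-7, 66), (-7, 76), (-6, 73), (-6, 69), (-5, 76), (-2, 70), (5, 78), (7, 79), (8, 81), (9, 78), (9, 78), (10, 82), (10, 81), (12, 78), (12, 74), (14, 85), (16, 85)]
```

carry_out(steps=[[[0,0.003,0],0,0],[[0,0.005,0],0,0]])

```text
time: 6.48
tool_pos: [0.4907, -0.1261, 0.082]
ee_rot: [3.133, 0.002, 1.693]
wrist_force: [-1.8, 2.5, 16.4]
width: 0.0469
finger_force: 6.3
```

```bash
python3 - <<'E'
from h import *
st();wheel()
E
```

```text
t 6.47 u -33.0 v -0.1 z 82.0 rot [3.133e+00 2.000e-03 1.693e+00] F [-1.8  2.5 16.4] w 0.0469
side [(-44, 18, 62), (-2, -10, 89), (19, -11, 79), (19, -14, 81), (20, -14, 74), (20, -14, 78), (22, -12, 75), (25, -12, 82)]
mid [(-17, 65), (-11, 68), (-6, 79), (-5, 70), (-4, 80), (-4, 83), (-4, 70), (-3, 73), (-3, 68), (-2, 81), (-1, 64), (-1, 81), (-1, 71), (-1, 74), (0, 64), (0, 77), (0, 78), (0, 71), (0, 90), (0, 89), (1, 76), (1, 69), (2, 72), (2, 66), (3, 77), (4, 67), (16, 78), (17, 79)]
```

carry_out(steps=[[[0,0,-0.02],0,0],[[0,0,-0.04],0,0],[[0,-0.04,-0.04],0,0],[[0,-0.05,-0.04],0,0],[[0,-0.05,-0.04],0,0]])

```text
time: 7.15
tool_pos: [0.4382, -0.1321, 0.1167]
ee_rot: [3.14, 0.0, 1.692]
wrist_force: [0.2, -0.7, -0.5]
width: 0.0469
finger_force: 0.0
```

```bash
python3 - <<'E'
from h import *
st();wheel()
E
```

```text
t 7.15 u -85.9 v 0.4 z 116.7 rot [3.14  0.    1.692] F [ 0.2 -0.7 -0.5] w 0.0469
side [(17, -14, 71), (22, -12, 75)]
mid [(-37, 60), (-25, 61), (-23, 75), (-21, 75), (-20, 77), (-19, 69), (-19, 77), (-18, 66), (-18, 73), (-18, 72), (-17, 75), (-17, 74), (-16, 72), (-15, 69), (-15, 74), (-14, 67), (-9, 74), (-2, 80), (-2, 63), (0, 84), (1, 80), (2, 81), (2, 84), (3, 86), (3, 77), (3, 81), (3, 72), (4, 68), (4, 75), (4, 79), (4, 71), (5, 67), (5, 70), (5, 75), (5, 69), (6, 66), (6, 64)]
```

The wide bar is now 36° past the top (u≈20, z≈75 mm), so the wheel reads 3 clicks. One stroke is left. I'll go a little lower and follow the bar's arc.

carry_out(steps=[[[0,0.008,0.02],0,0],[[0,0.012,0.046],0,0],[[0,0.019,0.046],0,0],[[0,0.026,0.046],0,0],[[0,0.031,0.044],0,0],[[0,0.036,0.042],0,0],[[0,0.041,0.041],0,0],[[0,0.043,0.041],0,0],[[0,0.043,0.041],0,0]])

```text
time: 8.32
tool_pos: [0.4798, -0.1274, 0.0786]
ee_rot: [-3.14, 0.001, 1.693]
wrist_force: [-9.1, 1.2, 12.9]
width: 0.0465
finger_force: 7.9
```

```bash
python3 - <<'E'
from h import *
st();wheel()
E
```

```text
t 8.32 u -44.1 v -0.0 z 78.6 rot [-3.140e+00  1.000e-03  1.693e+00] F [-9.1  1.2 12.9] w 0.0465
side [(-17, -10, 85), (-16, -10, 82)]
mid [(-28, 64), (-18, 76), (-15, 78), (-14, 70), (-14, 75), (-14, 79), (-13, 81), (-13, 68), (-13, 77), (-13, 80), (-12, 65), (-12, 66), (-11, 77), (-11, 71), (-11, 66), (-10, 90), (-10, 64), (-10, 86), (-9, 79), (-9, 73), (-8, 72), (-8, 89), (-8, 77), (-8, 72), (-7, 91), (0, 68), (4, 72), (6, 67), (7, 78), (7, 83), (9, 66), (9, 79), (10, 81), (10, 76), (10, 85), (11, 77), (11, 81)]
```

carry_out(steps=[[[0,0.003,0],0,0],[[0,0.0055,0],0,0],[[0,0.0055,0],0,0]])

```text
time: 8.75
tool_pos: [0.4901, -0.1263, 0.0819]
ee_rot: [3.131, 0.003, 1.693]
wrist_force: [-2.4, 4.1, 16.7]
width: 0.0473
finger_force: 6.7
```

```bash
python3 - <<'E'
from h import *
st();wheel()
E
```

```text
t 8.75 u -33.7 v -0.2 z 81.9 rot [3.131e+00 3.000e-03 1.693e+00] F [-2.4  4.1 16.7] w 0.0473
side [(-2, -10, 90)]
mid [(-18, 64), (-14, 72), (-6, 79), (-5, 79), (-4, 64), (-3, 83), (-3, 68), (-3, 72), (-2, 72), (-2, 71), (-2, 66), (-2, 76), (-2, 89), (-1, 82), (-1, 77), (-1, 78), (-1, 81), (-1, 70), (-1, 75), (-1, 81), (0, 91), (0, 66), (1, 90), (1, 85), (2, 72), (2, 70), (3, 66), (4, 69), (7, 64)]
```

carry_out(steps=[[[0,0,-0.02],0,0],[[0,0,-0.06],0,0],[[0,0,-0.12],0,0],[[0,0,-0.18],0,0],[[-0.05,-0.03,-0.22],0,0],[[-0.11,-0.05,-0.22],0,0],[[-0.17,-0.05,-0.22],0,0],[[-0.22,-0.05,-0.22],0,0],[[-0.22,-0.05,-0.22],0,0]])

```text
time: 9.93
tool_pos: [0.4629, -0.3539, 0.2936]
ee_rot: [-3.14, -0.001, 1.688]
wrist_force: [-0.4, 0.5, -0.3]
width: 0.047
finger_force: 0.0
```

```bash
python3 - <<'E'
from h import *
st();wheel();ov('c5x.png',[4])
T=snap('top');c=cv2.resize(T['image'][125:280,235:405],(780,711),interpolation=cv2.INTER_CUBIC)[130:]
cv2.imwrite('pics/c5.png',c[:,:,::-1])
E
```

```text
t 9.93 u -88.5 v -222.7 z 293.6 rot [-3.140e+00 -1.000e-03  1.688e+00] F [-0.4  0.5 -0.3] w 0.047
side [(-43, 12, 60)]
mid [(-23, 75), (-22, 74), (-21, 75), (-20, 75), (-19, 76), (-18, 70), (-17, 64), (-17, 68), (-17, 73), (-17, 70), (-16, 73), (-16, 72), (-16, 79), (-15, 68), (-13, 65), (-11, 77), (-2, 66), (-2, 81), (-1, 83), (-1, 77), (0, 80), (1, 83), (2, 77), (3, 72), (3, 83), (3, 74), (4, 70), (4, 78), (4, 74), (4, 83), (5, 81), (5, 73), (6, 81), (6, 81), (6, 84), (7, 80), (9, 84)]
```

View pics/c5.png

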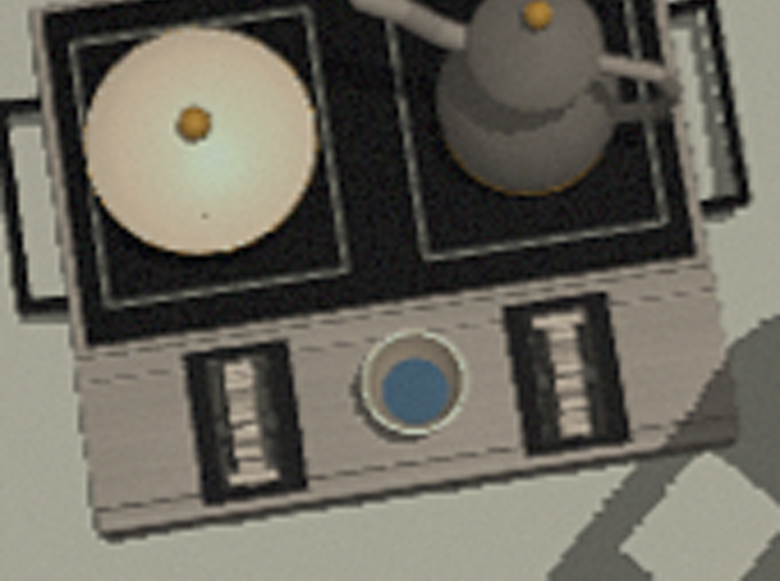

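The right wheel's wide bar now shows at the glass end of its slot (556,322), 72° past the top. That is 4 clicks, three up from the start. The left wheel's wide bar is still at the robot end (250,478), and the cup, bowl and dallah are where they were.

```bash
python3 -c "
from bench import robot
print(robot.close_job())"
```

```text
the job is handed in; nothing more can be done
None
```

I turned the right thumbwheel, in front of the dallah, up exactly three clicks (from 1 to 4). In the last camera check the left wheel was unchanged at 0 and nothing else looked moved, and the job is handed in.

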